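# Line up the oil bottles by height on the shop's display plinth

## Task

Line the four white stoppered oil bottles up by height on the display plinth, one standing upright in the middle of each round mark: the tallest on the mark next to the white card, then going down to the shortest at the other end. Set every bottle down gently, never dropping it or knocking one over, and leave the black bull figurine where it stands.

Things in the scene. Friction and masses are not known exactly. Their poses are not given: they have to be found in the camera images.
- bottle_1: Tallest of four white ceramic oil bottles with fixed cork stoppers: 155 mm high in all, round body 58 mm in diameter, sloping shoulder, and a straight round neck with stopper 26 mm in diameter that makes up the top 38 mm. Loose, 0.34 kg give or take a third. Origin: centre of the underside; z up along the bottle.
- bottle_2: Second tallest of four white ceramic oil bottles with fixed cork stoppers: 130 mm high in all, round body 54 mm in diameter, sloping shoulder, and a straight round neck with stopper 26 mm in diameter that makes up the top 38 mm. Loose, 0.27 kg give or take a third. Origin: centre of the underside; z up along the bottle.
- bottle_3: Second shortest of four white ceramic oil bottles with fixed cork stoppers: 105 mm high in all, round body 50 mm in diameter, sloping shoulder, and a straight round neck with stopper 26 mm in diameter that makes up the top 38 mm. Loose, 0.2 kg give or take a third. Origin: centre of the underside; z up along the bottle.
- bottle_4: Shortest of four white ceramic oil bottles with fixed cork stoppers: 80 mm high in all, round body 46 mm in diameter, sloping shoulder, and a straight round neck with stopper 26 mm in diameter that makes up the top 38 mm. Loose, 0.14 kg give or take a third. Origin: centre of the underside; z up along the bottle.
- mark_a: One of four flat dark round marks, 70 mm in diameter, 100 mm apart in a straight row (a, b, c, d in that order) along the middle of a fixed wooden plinth, 530 x 110 mm, whose top is 18 mm above the counter; a bottle on a mark stands with its underside at that height. Origin: centre of the mark, at the plinth's top; y runs along the row, from mark_d towards mark_a.
- mark_b: One of four flat dark round marks, 70 mm in diameter, 100 mm apart in a straight row (a, b, c, d in that order) along the middle of a fixed wooden plinth, 530 x 110 mm, whose top is 18 mm above the counter; a bottle on a mark stands with its underside at that height. Origin: centre of the mark, at the plinth's top; y runs along the row, from mark_d towards mark_a.
- mark_c: One of four flat dark round marks, 70 mm in diameter, 100 mm apart in a straight row (a, b, c, d in that order) along the middle of a fixed wooden plinth, 530 x 110 mm, whose top is 18 mm above the counter; a bottle on a mark stands with its underside at that height. Origin: centre of the mark, at the plinth's top; y runs along the row, from mark_d towards mark_a.
- mark_d: One of four flat dark round marks, 70 mm in diameter, 100 mm apart in a straight row (a, b, c, d in that order) along the middle of a fixed wooden plinth, 530 x 110 mm, whose top is 18 mm above the counter; a bottle on a mark stands with its underside at that height. Origin: centre of the mark, at the plinth's top; y runs along the row, from mark_d towards mark_a.
- card_holder: Blank white card, 50 mm wide, leaning back in a small black foot, its top edge 78 mm above the plinth, fixed on the plinth at one end of the row, 80 mm beyond the centre of the last mark; it may be at either end (a low brass bell, 38 mm high, 36 mm wide, is fixed at the other). Origin: centre of its underside, at the plinth's top.
- bull: Small black bull figurine, loose bystander on the counter, about 85 mm long, 35 mm wide, 68 mm high. Origin: centre of its underside; x points to its tail.
There are look-alikes about, which are no part of the job. What is shaped like the bottle_3 but orange or pink is not meant. Leave any red look-alike of the bottle_1 alone.

How it is judged:
By the outcome, as a careful person would: the job done as asked, in the order asked, and still so for the second after the job is handed in, with the robot touching nothing.
It also fails if it takes over 120 s, if anything falls off the work surface, if the arm or the gripper's body presses on something with over 40 N, if the wrist force passes 120 N, or if a joint passes its speed limit or range.

## Robot

A 7-joint arm with a two-finger parallel gripper is mounted at the origin on the work surface. World frame = base frame: x ahead of the robot, y to its left, z up, the work surface at z = 0. Lengths are in mm, angles in rad, forces in N, time in s.
With the tool pointing down it reaches from about 425 to 875 mm from the base axis. Payload 8.4 kg.
Tool frame: the origin (TCP) lies at the very end of the fingers, on their centre line; the grasp point (between the pads) lies 19 mm behind it (grasp_offset is the distance from the TCP to the grasp point, in mm); z points along the fingers, y is the line along which they close (so a half turn about z gives the same grasp; the last joint's range is limited). The gripper opens to 87 mm and grips with 3 to 60 N. Pads are 19 mm wide; open, the fingers measure 117 mm over their backs; the gripper's body (75 mm by 190 mm) begins 51 mm behind the grasp point.
Start: joints at [1.107, 0.333, 0.04, 1.465, -0.013, 1.343, -0.059], TCP at [231.872, -607.206, 222.546] pointing down, gripper open.
Joint ranges: [-2.58, 2.58], [-0.38, 2.09], [-1.3, 1.39], [0.25, 2.4], [-1.5, 4.64], [0.08, 2.09], [-2.65, 2.65]. Speed limits (rad/s): [2.22, 2.22, 2.79, 2.79, 3.14, 3.14, 3.14].

## Interface

Orientations are given as a unit quaternion [x, y, z, w].
In Python, from cell import get_state, grab_frame, get_calibration, close_job, grasp_offset gives the robot as it stands. The module is installed in compiled form; this text tells all that it offers.
- The arm moves only by the shell command python3 -m inch 'ROWS'. ROWS is JSON, a list of rows, each an object of numbers: "ax", "ay", "az": the turn, a rotation vector about the world's x, y, z in units of 10 degrees (1.0 is 10 degrees); "dx", "dy", "dz": the shift along the world's x, y, z in units of 60 mm (1.0 is 60 mm); "gripper": the finger opening in mm, from 0 to 87. In form: [{"ax": .., "ay": .., "az": .., "dx": .., "dy": .., "dz": .., "gripper": ..}, ...]. A call has 1 to 10 rows; each row shifts and turns the commanded pose from where the row before left it; what a row does not reach is not made up. A row lasts 1/8 s, in which the tool goes at most 62.5 mm and 10.7 degrees, less where a joint would pass 70% of its speed; a pose out of reach is approached as far as the arm can. A call is refused whole if a number of a shift passes 1 or a number of a turn 1, either way. A call with a gripper value outside its range is refused whole. The fingers move at their own pace and stop on an object; the grip force is fixed at half the most. Time passes only in rows, so rows that do not move let the fingers close. It gives the time, the measured TCP pose, the force, the opening and the grip force at its end, in the units of the state.
- get_state(): the state, without advancing time (a new reading comes with each control period).
- grab_frame(name): name is "scene" or "top" or "wrist"; returns the picture (480x640x3 uint8, red, green, blue); there is no depth.
- get_calibration(name): a dict with "vfov" (degrees; the focal length in pixels is half the picture's height over the tangent of half this angle, whatever the lens; pixels are square), "cx", "cy" (the principal point, pixels), "k1" (the pictures are not rectified: a ray, as slopes to the right and down, at radius r is drawn at 1 + k1 r^2 times it, then the intrinsics apply), "origin" and "orientation" of the camera in the world. Camera axes: x right, y down, z forward; pixel columns grow to the right and rows downward; lengths in mm; the calibration is good to about 2 mm. A picture is of the moment at which its call begins: read the wrist's pose just before it. get_calibration takes no time and is no camera call; for the wrist camera it gives the pose at the moment of the call.
- close_job(): hands the job in; it is judged then, once.
The state is a dict: "time": time; "joint_pos": joint angles; "joint_vel": joint speeds; "tau": joint torques, N m; "eef_pos": TCP position; "ee_rot": TCP orientation; "wrist_force": force on the tool from outside, world axes, zero at the start; "wrist_torque": the same for the moment, N m; "opening": finger opening in mm; "finger_force": force on a finger pad.
Only numpy, scipy, OpenCV 4.12 (cv2) and the standard library are available. Lean on these libraries where they do the work, as an engineer would, in place of code of your own. Each camera call takes 0.05 s, during which the arm holds its last target. There are 200 camera calls.

## Working session

There is one attempt and no reset: what is moved stays moved. The work goes in short steps, Python scripts to look and compute and a shell command to move; the robot and the scene stay as the last step left them, time stands still between calls to the robot, and variables do not carry over. Pictures are saved under pics/ and viewed, at most 14 in all, crops included, and the job is handed in when it is done.

```bash
mkdir -p pics
cat > h.py <<'E'
import numpy as np, cv2
from scipy.spatial.transform import Rotation as R
from cell import *
def snap(n,f):
    c=get_calibration(n); im=grab_frame(n); cv2.imwrite('pics/'+f+'.png',im[:,:,::-1]); return c,im
def K(c):
    f=240/np.tan(np.radians(c['vfov'])/2); return f
def ray(c,u,v):
    f=K(c); d=np.array([(u-c['cx'])/f,(v-c['cy'])/f]); s=d.copy()
    for _ in range(20): s=d/(1+c['k1']*(s@s))
    return R.from_quat(c['orientation']).apply([s[0],s[1],1])
def at(c,u,v,z):
    o=np.array(c['origin']); r=ray(c,u,v); return (o+r*(z-o[2])/r[2]).round(1)
def proj(c,p):
    q=R.from_quat(c['orientation']).inv().apply(np.array(p,float)-c['origin']); s=q[:2]/q[2]
    return s*(1+c['k1']*(s@s))*K(c)+[c['cx'],c['cy']]
E
python3 - <<'E'
from h import *
for n in('scene','top','wrist'):
    c,_=snap(n,n+'0'); print(n,c)
s=get_state();print(s, grasp_offset)
E
```

```text
scene {'vfov': 55.7854268297943, 'cx': 316.5370087280533, 'cy': 236.74972818777096, 'k1': -0.11433355538658269, 'origin': array([795.06670183, 399.72372092, 592.61408311]), 'orientation': array([ 0.26030174,  0.8975596 , -0.33895472, -0.10834882])}
top {'vfov': 55.53452912477428, 'cx': 321.212358114657, 'cy': 242.44131361012577, 'k1': -0.08531375886830835, 'origin': array([506.84557699, -18.61768343, 896.85897852]), 'orientation': array([-0.70177089,  0.71198988, -0.01537918,  0.01874854])}
wrist {'vfov': 60.64460896978844, 'cx': 322.79346988207243, 'cy': 238.13796905260776, 'k1': -0.020916664795991392, 'origin': array([ 297.27777154, -583.56647865,  383.2009667 ]), 'orientation': array([ 0.81649349, -0.5627007 , -0.07329016,  0.10646524])}
{'time': 0.15, 'joint_pos': array([ 1.10679933,  0.33378049,  0.03988293,  1.46605436, -0.01341406,
        1.34326793, -0.05847851]), 'joint_vel': array([ 0.00089175, -0.00180393, -0.00096014, -0.00373851, -0.00078962,
       -0.00061792, -0.00041743]), 'tau': array([ 1.31904417e-03, -6.56845379e+01,  1.33675307e+00, -4.04109299e+01,
       -5.95282554e-02,  4.17509687e-02,  8.23748792e-05]), 'eef_pos': array([ 231.74891798, -606.90815315,  221.84982933]), 'ee_rot': array([ 9.83411698e-01,  1.81386453e-01, -1.47757344e-04, -6.04237390e-04]), 'wrist_force': array([-0.43716662, -0.45266649, -0.48134417]), 'wrist_torque': array([ 0.00738662, -0.02818545, -0.01564588]), 'finger_force': 0.0, 'opening': 86.9196485489543} 18.700000000000003
```

View pics/top0.png

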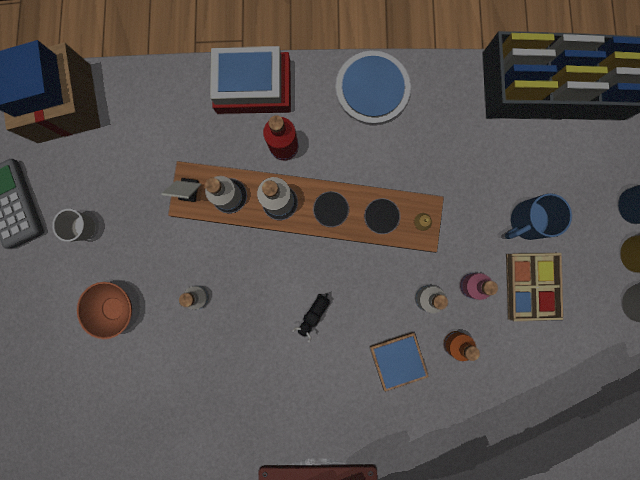

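View pics/scene0.png

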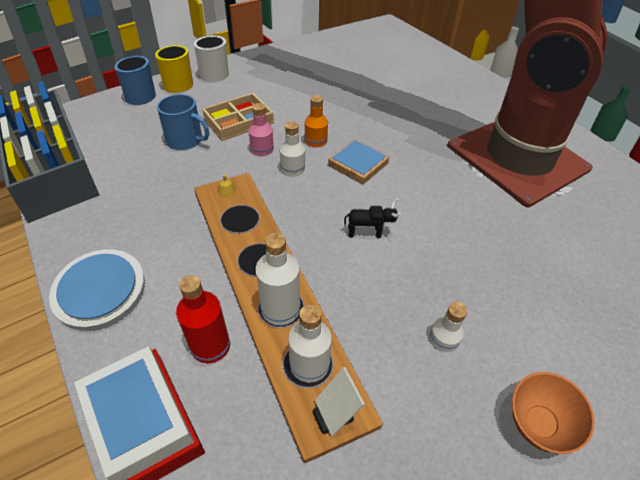

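The top view shows two white bottles on the two marks by the card (224,193) and (276,197). The scene view shows the one farther from the card is taller, so they need swapping. The other two white bottles are at (193,297) and (432,298), and the bull is at (314,315). I'll zoom in for accuracy.

Run:
```python
import cv2
i=cv2.imread('pics/top0.png')
cv2.imwrite('pics/c1.png',cv2.resize(i[150:350,170:350],None,fx=4,fy=3,interpolation=2)[:600,:720])
cv2.imwrite('pics/c2.png',cv2.resize(i[170:370,310:510],None,fx=3,fy=3,interpolation=2))
```

```text
(no output)
```

View pics/c1.png

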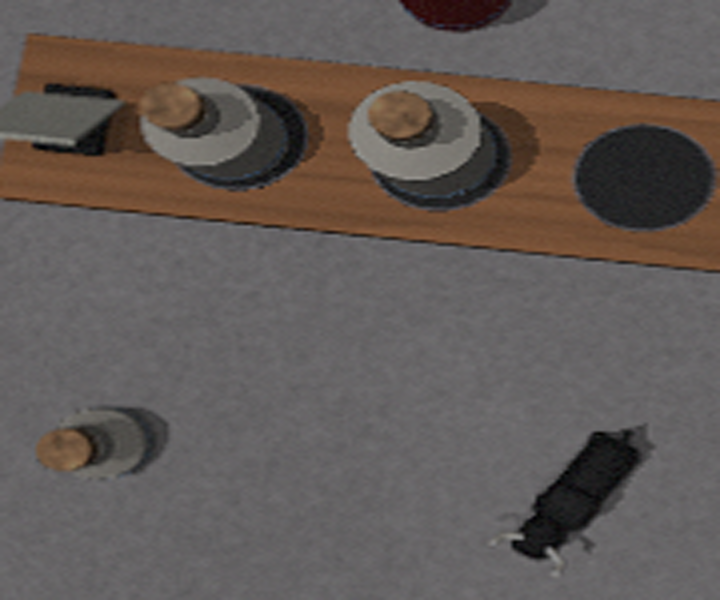

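View pics/c2.png

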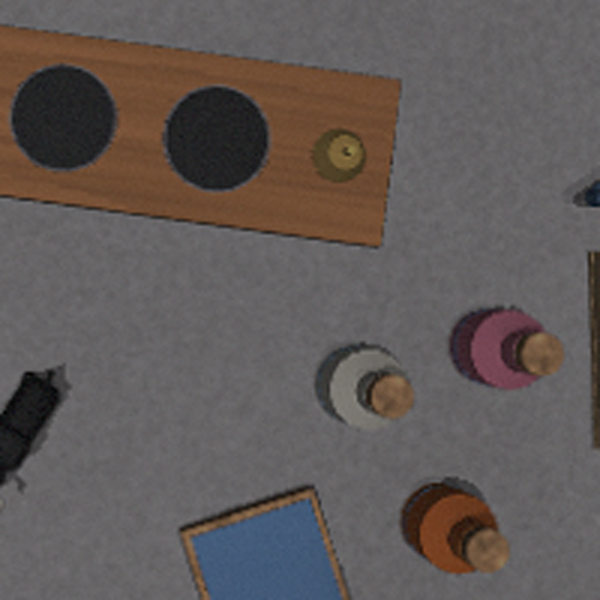

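Stopper tops in the top view: A (212,184.6), B (270,188), short (185.5,300), other (440.6,302). The empty marks are at (331.1,209.1) and (382.3,216.3). I'll compute positions and cross-check them against the scene view.

Run:
```python
from h import *
t=get_calibration('top'); s=get_calibration('scene')
mc=at(t,331.1,209.1,18)[:2]; md=at(t,382.3,216.3,18)[:2]; print('marks',mc,md,np.linalg.norm(mc-md))
# plinth corners
for p in [(176,162),(443.5,195.5),(437,251.5)]: print('corner',at(t,*p,18))
for n,uv,uv2,zs in [('A',(212,184.6),(310,314),(173,148)),('B',(270,188),(275,243),(173,148)),('S',(185.5,300),(458,309),(80,105)),('T',(440.6,302),(292,129),(105,80))]:
    for z in zs: 
        p=at(t,*uv,z); print(n,z,p,proj(s,p).round(1),'obs',uv2,'dist',np.hypot(*p[:2]).round())
print('bull',at(t,314,315,40))
```

```text
marks [613.7 -34.8] [ 598.3 -133.8] 100.1906183232742
corner [712.4 269.5  18. ]
corner [ 637.5 -254.6   18. ]
corner [ 528.5 -238.7   18. ]
A 173 [637.7 159.3 173. ] [311.8 294.5] obs (310, 314) dist 657.0
A 148 [642.3 165.4 148. ] [311.1 312.4] obs (310, 314) dist 663.0
B 173 [630.4  65.5 173. ] [276.2 238.4] obs (275, 243) dist 634.0
B 148 [634.7  68.4 148. ] [275.3 254.2] obs (275, 243) dist 638.0
S 80 [446.1 231.   80. ] [459.  307.8] obs (458, 309) dist 502.0
S 105 [447.9 223.4 105. ] [458.9 294. ] obs (458, 309) dist 501.0
T 105 [ 438.4 -221.2  105. ] [292.6 123.9] obs (292, 129) dist 491.0
T 80 [ 436.3 -227.6   80. ] [292.1 133. ] obs (292, 129) dist 492.0
bull [412.5   0.6  40. ]
```

Bottle B by the second mark is bottle_1 and A on the card mark is bottle_2. S is bottle_4 and T is bottle_3. Plan: bottle_2 goes from a to c, bottle_1 from b to a, and bottle_2 from c to b. Then bottle_3 goes to c and bottle_4 to d.

```bash
python3 -m inch '[{"dz":0.8,"az":1},{"dz":0.6,"az":1},{"dx":0.4,"dy":0.75,"az":1},{"dx":0.4,"dy":0.75,"az":1},{"dx":0.4,"dy":0.75,"az":1},{"dx":0.4,"dy":0.75,"az":1},{"dx":0.4,"dy":0.75},{"dx":0.4,"dy":0.75},{"dx":0.4,"dy":0.75},{"dx":0.4,"dy":0.75}]'; python3 -m inch '[{"dx":0.4,"dy":0.75},{"dx":0.4,"dy":0.75},{"dx":0.4,"dy":0.75},{"dx":0.4,"dy":0.75},{"dx":0.4,"dy":0.75},{},{}]'
python3 - <<'E'
from h import *
s=get_state();print(s['eef_pos'],s['ee_rot'],R.from_quat(s['ee_rot']).as_matrix().round(3)[:,1])
c,_=snap('wrist','w1'); print(c['origin'])
for p in [(642.3,165.4,148),(630.4,65.5,173),(642.5,163,18),(613.3,-34.9,18)]: print(p,proj(c,p).round(1))
E
```

```text
[ 231.74891798 -606.90815315  221.84982933] [ 9.83411698e-01  1.81386453e-01 -1.47757344e-04 -6.04237390e-04] [ 0.357 -0.934 -0.001]
[ 297.28786838 -583.59327729  383.31926011]
(642.3, 165.4, 148) [5361.1 5734.3]
(630.4, 65.5, 173) [6298.6 7316.5]
(642.5, 163, 18) [-384.7 -576.9]
(613.3, -34.9, 18) [-258.8 -586.8]invalid input
invalid input
```

View pics/w1.png

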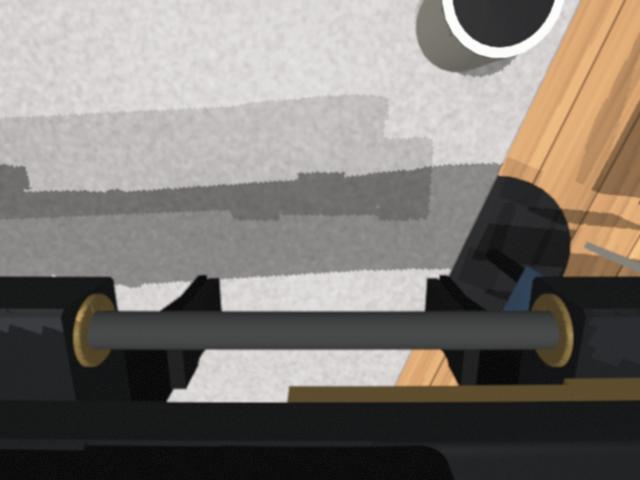

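The rows were refused, so the arm hasn't moved and the wrist view shows only the counter edge and a mug. Every row probably needs all of its keys.

```bash
python3 -m inch '[{"ax":0,"ay":0,"az":1,"dx":0,"dy":0,"dz":0.8,"gripper":87},{"ax":0,"ay":0,"az":1,"dx":0,"dy":0,"dz":0.6,"gripper":87},{"ax":0,"ay":0,"az":1,"dx":0.4,"dy":0.75,"dz":0,"gripper":87},{"ax":0,"ay":0,"az":1,"dx":0.4,"dy":0.75,"dz":0,"gripper":87},{"ax":0,"ay":0,"az":1,"dx":0.4,"dy":0.75,"dz":0,"gripper":87},{"ax":0,"ay":0,"az":1,"dx":0.4,"dy":0.75,"dz":0,"gripper":87},{"ax":0,"ay":0,"az":0,"dx":0.4,"dy":0.75,"dz":0,"gripper":87},{"ax":0,"ay":0,"az":0,"dx":0.4,"dy":0.75,"dz":0,"gripper":87}]'
```

```text
time: 1.2
eef_pos: [376.4, -335.6, 306.6]
ee_rot: [0.761, 0.649, -0.0, 0.0]
wrist_force: [0.7, -0.9, 0.1]
opening: 87.0
finger_force: 0.0
```

```bash
python3 -m inch '[{"ax":0,"ay":0,"az":0,"dx":0.4,"dy":0.8,"dz":0,"gripper":87},{"ax":0,"ay":0,"az":0,"dx":0.4,"dy":0.8,"dz":0,"gripper":87},{"ax":0,"ay":0,"az":0,"dx":0.4,"dy":0.8,"dz":0,"gripper":87},{"ax":0,"ay":0,"az":0,"dx":0.4,"dy":0.8,"dz":0,"gripper":87},{"ax":0,"ay":0,"az":0,"dx":0.4,"dy":0.8,"dz":0,"gripper":87},{"ax":0,"ay":0,"az":0,"dx":0.4,"dy":0.8,"dz":0,"gripper":87},{"ax":0,"ay":0,"az":0,"dx":0.4,"dy":0.8,"dz":0,"gripper":87},{"ax":0,"ay":0,"az":0,"dx":0.4,"dy":0.8,"dz":0,"gripper":87},{"ax":0,"ay":0,"az":0,"dx":0,"dy":0,"dz":0,"gripper":87}]'
python3 - <<'E'
from h import *
s=get_state();print(s['eef_pos'],s['ee_rot'],R.from_quat(s['ee_rot']).as_matrix().round(3)[:,1])
c,_=snap('wrist','w1'); print(c['origin'])
for p in [(642.3,165.4,148),(630.4,65.5,173),(642.5,163,18),(613.3,-34.9,18)]: print(p,proj(c,p).round(1))
E
```

```text
time: 2.33
eef_pos: [568.2, 51.8, 306.1]
ee_rot: [0.759, 0.651, 0.001, -0.001]
wrist_force: [-0.2, -0.3, -0.4]
opening: 87.2
finger_force: 0.0
[568.18575794  51.78643088 306.06631149] [ 7.58725656e-01  6.51408855e-01  5.71396117e-04 -1.24725977e-03] [ 0.988 -0.151 -0.001]
[579.16375251 118.90400472 467.68660354]
(642.3, 165.4, 148) [399.7  50.9]
(630.4, 65.5, 173) [404.3 194.4]
(642.5, 163, 18) [377.3  76.9]
(613.3, -34.9, 18) [372.7 261.9]
```

View pics/w1.png

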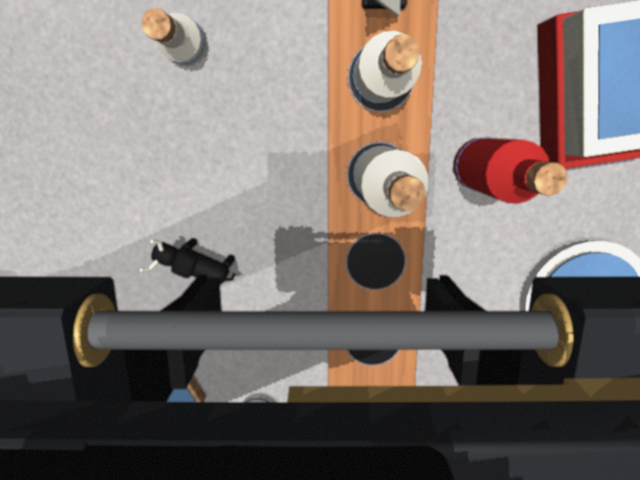

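The predictions agree with the wrist view to about 3 px: A stopper (402,51), B stopper (408,191), mark c (376,262). Next I go above A and descend.

```bash
python3 -m inch '[{"ax":0,"ay":0,"az":0,"dx":0.41,"dy":0.63,"dz":0,"gripper":65},{"ax":0,"ay":0,"az":0,"dx":0.42,"dy":0.63,"dz":0,"gripper":65},{"ax":0,"ay":0,"az":0,"dx":0.42,"dy":0.62,"dz":0,"gripper":65},{"ax":0,"ay":0,"az":0,"dx":0,"dy":0,"dz":-0.6,"gripper":65},{"ax":0,"ay":0,"az":0,"dx":0,"dy":0,"dz":-0.8,"gripper":65},{"ax":0,"ay":0,"az":0,"dx":0,"dy":0,"dz":-0.6,"gripper":65},{"ax":0,"ay":0,"az":0,"dx":0,"dy":0,"dz":0,"gripper":65}]'
```

```text
time: 3.25
eef_pos: [641.5, 156.8, 183.7]
ee_rot: [0.762, 0.648, -0.003, -0.001]
wrist_force: [-1.0, 0.5, 0.3]
opening: 65.5
finger_force: 0.0
```

```bash
python3 -m inch '[{"ax":0,"ay":0,"az":0,"dx":0.02,"dy":0.14,"dz":0,"gripper":65},{"ax":0,"ay":0,"az":0,"dx":0,"dy":0,"dz":-0.4,"gripper":65},{"ax":0,"ay":0,"az":0,"dx":0,"dy":0,"dz":-0.45,"gripper":65},{"ax":0,"ay":0,"az":0,"dx":0,"dy":0,"dz":-0.3,"gripper":65},{"ax":0,"ay":0,"az":0,"dx":0,"dy":0,"dz":0,"gripper":65},{"ax":0,"ay":0,"az":0,"dx":0,"dy":0,"dz":0,"gripper":65}]'
python3 - <<'E'
from h import *
c,_=snap('wrist','w2');snap('scene','s2')
i=cv2.imread('pics/w2.png');j=cv2.imread('pics/s2.png')
cv2.imwrite('pics/m2.png',cv2.resize(np.hstack([i,j]),(800,300)))
E
```

```text
time: 4.0
eef_pos: [644.8, 168.5, 119.1]
ee_rot: [0.761, 0.649, 0.001, 0.0]
wrist_force: [0.6, 0.6, -0.0]
opening: 65.2
finger_force: 0.0
```

View pics/m2.png

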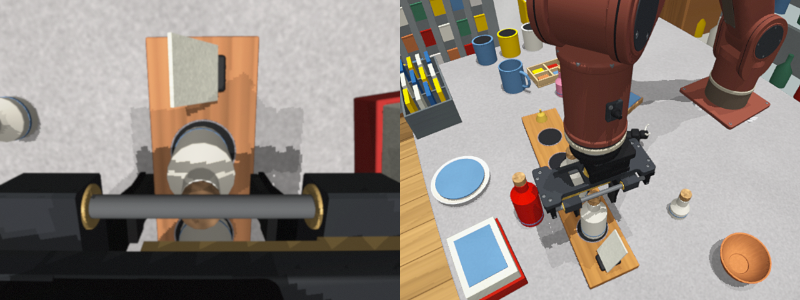

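The wrist view shows the neck centred between the fingers. Closing and lifting.

```bash
python3 -m inch '[{"ax":0,"ay":0,"az":0,"dx":-0.02,"dy":-0.04,"dz":-0.08,"gripper":65},{"ax":0,"ay":0,"az":0,"dx":0,"dy":0,"dz":0,"gripper":20},{"ax":0,"ay":0,"az":0,"dx":0,"dy":0,"dz":0,"gripper":15},{"ax":0,"ay":0,"az":0,"dx":0,"dy":0,"dz":0,"gripper":15},{"ax":0,"ay":0,"az":0,"dx":0,"dy":0,"dz":0,"gripper":15},{"ax":0,"ay":0,"az":0,"dx":0,"dy":0,"dz":0,"gripper":15}]'
```

```text
time: 4.85
eef_pos: [642.9, 165.7, 112.8]
ee_rot: [0.761, 0.649, 0.0, 0.0]
wrist_force: [0.2, 0.6, -2.1]
opening: 24.5
finger_force: 30.0
```

```bash
python3 -m inch '[{"ax":0,"ay":0,"az":0,"dx":0,"dy":0,"dz":0.3,"gripper":15},{"ax":0,"ay":0,"az":0,"dx":-0.3,"dy":0,"dz":0.4,"gripper":15},{"ax":0,"ay":0,"az":0,"dx":-0.5,"dy":0,"dz":0,"gripper":15},{"ax":0,"ay":0,"az":0,"dx":-0.5,"dy":0,"dz":0,"gripper":15},{"ax":0,"ay":0,"az":0,"dx":-0.5,"dy":-0.2,"dz":0,"gripper":15},{"ax":0,"ay":0,"az":0,"dx":0,"dy":-0.5,"dz":0,"gripper":15},{"ax":0,"ay":0,"az":0,"dx":0,"dy":-0.6,"dz":0,"gripper":15},{"ax":0,"ay":0,"az":0,"dx":0,"dy":-0.6,"dz":0,"gripper":15},{"ax":0,"ay":0,"az":0,"dx":0,"dy":-0.6,"dz":0,"gripper":15},{"ax":0,"ay":0,"az":0,"dx":0,"dy":-0.6,"dz":0,"gripper":15}]'; python3 -m inch '[{"ax":0,"ay":0,"az":0,"dx":0.3,"dy":-0.25,"dz":0,"gripper":15},{"ax":0,"ay":0,"az":0,"dx":0.5,"dy":0,"dz":0,"gripper":15},{"ax":0,"ay":0,"az":0,"dx":0.5,"dy":0,"dz":0,"gripper":15},{"ax":0,"ay":0,"az":0,"dx":0,"dy":0,"dz":0,"gripper":15},{"ax":0,"ay":0,"az":0,"dx":0,"dy":0,"dz":0,"gripper":15}]'
```

```text
time: 6.1
eef_pos: [535.0, -21.4, 155.9]
ee_rot: [0.761, 0.649, 0.0, 0.0]
wrist_force: [0.6, -1.2, -2.9]
opening: 24.8
finger_force: 30.0
time: 6.72
eef_pos: [612.3, -35.0, 155.1]
ee_rot: [0.761, 0.649, -0.0, -0.0]
wrist_force: [0.5, -0.6, -3.1]
opening: 24.9
finger_force: 30.0
```

```bash
python3 -m inch '[{"ax":0,"ay":0,"az":0,"dx":0,"dy":0,"dz":-0.35,"gripper":15},{"ax":0,"ay":0,"az":0,"dx":0,"dy":0,"dz":-0.2,"gripper":15},{"ax":0,"ay":0,"az":0,"dx":0,"dy":0,"dz":-0.07,"gripper":15},{"ax":0,"ay":0,"az":0,"dx":0,"dy":0,"dz":-0.04,"gripper":15},{"ax":0,"ay":0,"az":0,"dx":0,"dy":0,"dz":-0.03,"gripper":15},{"ax":0,"ay":0,"az":0,"dx":0,"dy":0,"dz":-0.01,"gripper":15},{"ax":0,"ay":0,"az":0,"dx":0,"dy":0,"dz":0,"gripper":15},{"ax":0,"ay":0,"az":0,"dx":0,"dy":0,"dz":0,"gripper":15}]'
```

```text
time: 7.72
eef_pos: [613.0, -35.4, 112.9]
ee_rot: [0.761, 0.649, 0.0, 0.0]
wrist_force: [0.0, 1.0, -3.3]
opening: 24.7
finger_force: 30.0
```

```bash
python3 -m inch '[{"ax":0,"ay":0,"az":0,"dx":0,"dy":0,"dz":-0.01,"gripper":15},{"ax":0,"ay":0,"az":0,"dx":0,"dy":0,"dz":-0.01,"gripper":15},{"ax":0,"ay":0,"az":0,"dx":0,"dy":0,"dz":0,"gripper":15}]'
```

```text
time: 8.1
eef_pos: [613.4, -35.5, 112.6]
ee_rot: [0.761, 0.649, 0.0, 0.001]
wrist_force: [-1.0, -0.7, 5.3]
opening: 24.9
finger_force: 30.0
```

```bash
python3 -m inch '[{"ax":0,"ay":0,"az":0,"dx":0,"dy":0,"dz":0,"gripper":30},{"ax":0,"ay":0,"az":0,"dx":0,"dy":0,"dz":0,"gripper":65},{"ax":0,"ay":0,"az":0,"dx":0,"dy":0,"dz":0,"gripper":65},{"ax":0,"ay":0,"az":0,"dx":0,"dy":0,"dz":0.3,"gripper":65},{"ax":0,"ay":0,"az":0,"dx":0,"dy":0,"dz":0.7,"gripper":65},{"ax":0,"ay":0,"az":0,"dx":0,"dy":0,"dz":0.8,"gripper":65},{"ax":0,"ay":0,"az":0,"dx":0.15,"dy":0.8,"dz":0,"gripper":65},{"ax":0,"ay":0,"az":0,"dx":0.15,"dy":0.85,"dz":0,"gripper":65},{"ax":0,"ay":0,"az":0,"dx":0,"dy":0,"dz":0,"gripper":65},{"ax":0,"ay":0,"az":0,"dx":0,"dy":0,"dz":0,"gripper":65}]'
```

```text
time: 9.35
eef_pos: [631.0, 63.3, 220.3]
ee_rot: [0.761, 0.649, 0.0, 0.0]
wrist_force: [0.2, -0.5, 0.4]
opening: 65.0
finger_force: 0.0
```

Run:
```python
from h import *
snap('wrist','w3');snap('scene','s3');snap('top','t3')
i=cv2.imread('pics/w3.png');j=cv2.imread('pics/s3.png');k=cv2.imread('pics/t3.png')
cv2.imwrite('pics/m3.png',np.hstack([i[::2,::2],j[100:340,200:520]]))
```

```text
(no output)
```

View pics/m3.png

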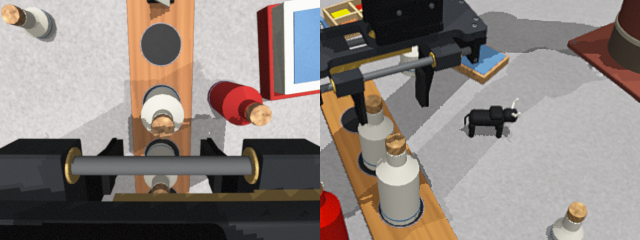

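Mark a is empty, at about (320,90) in full pixels. Bottle_1 still stands, with its stopper near (324,248), and bottle_2 is behind on c. Checking the alignment numerically.

Run:
```python
from h import *
c=get_calibration('wrist')
for p in [(642.5,163,18),(630.4,65.5,173),(613.4,-35,148)]: print(p,proj(c,p).round(1))
print(at(c,320,90,18))
i=cv2.imread('pics/w3.png'); cv2.imwrite('pics/w3c.png',cv2.resize(i[20:300,220:440],None,fx=2,fy=2))
```

```text
(642.5, 163, 18) [316.   87.8]
(630.4, 65.5, 173) [319.4 255.2]
(613.4, -35, 148) [319.2 392.2]
[645.5 160.8  18. ]
```

View pics/w3c.png

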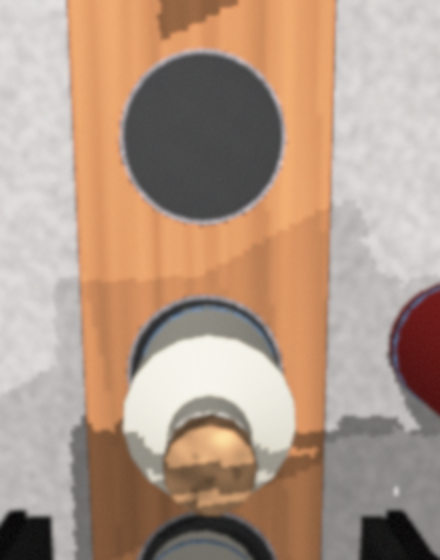

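```bash
python3 -m inch '[{"ax":0,"ay":0,"az":0,"dx":0.02,"dy":0.05,"dz":-0.4,"gripper":65},{"ax":0,"ay":0,"az":0,"dx":0,"dy":0,"dz":-0.5,"gripper":65},{"ax":0,"ay":0,"az":0,"dx":0,"dy":0,"dz":-0.35,"gripper":65},{"ax":0,"ay":0,"az":0,"dx":0,"dy":0,"dz":-0.12,"gripper":65},{"ax":0,"ay":0,"az":0,"dx":0,"dy":0,"dz":0,"gripper":65},{"ax":0,"ay":0,"az":0,"dx":0,"dy":0,"dz":0,"gripper":15},{"ax":0,"ay":0,"az":0,"dx":0,"dy":0,"dz":0,"gripper":15},{"ax":0,"ay":0,"az":0,"dx":0,"dy":0,"dz":0,"gripper":15},{"ax":0,"ay":0,"az":0,"dx":0,"dy":0,"dz":0,"gripper":15},{"ax":0,"ay":0,"az":0,"dx":0,"dy":0,"dz":0,"gripper":15}]'
```

```text
time: 10.75
eef_pos: [632.2, 66.6, 137.4]
ee_rot: [0.761, 0.649, 0.0, 0.0]
wrist_force: [0.9, -1.3, -2.3]
opening: 25.0
finger_force: 30.0
```

Run:
```python
from h import *
s=get_state()
c,i=snap('wrist','w4'); q=s['eef_pos']+[0,0,33]; print(s['eef_pos'],proj(c,q),proj(c,(644,163,18)))
cv2.imwrite('pics/w4c.png',cv2.resize(cv2.imread('pics/w4.png')[80:380,220:440],None,fx=2,fy=2))
```

```text
[632.20607216  66.56589071 137.43411384] [321.29813203 333.74098481] [316.10145516  83.22656592]
```

View pics/w4c.png

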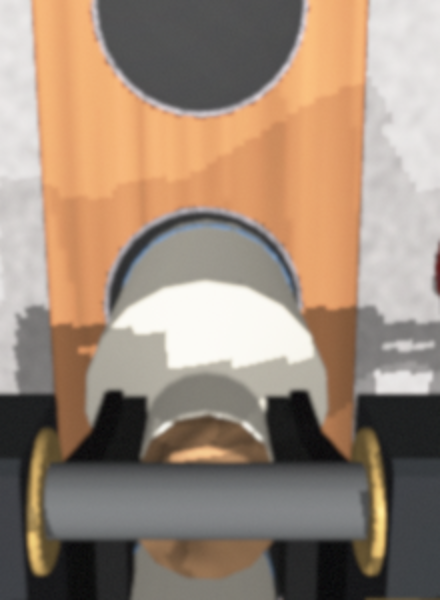

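The gripped cork sits at (323,~335), so the wrist camera bias is about 2 px. The corrected marks are a (644.5,163.5), b (630,64.5), c (615.5,-34.5) and d (601,-133.5).

```bash
python3 -m inch '[{"ax":0,"ay":0,"az":0,"dx":0,"dy":0,"dz":0.15,"gripper":15},{"ax":0,"ay":0,"az":0,"dx":0,"dy":0,"dz":0.2,"gripper":15},{"ax":0,"ay":0,"az":0,"dx":0.05,"dy":0.4,"dz":0,"gripper":15},{"ax":0,"ay":0,"az":0,"dx":0.05,"dy":0.4,"dz":0,"gripper":15},{"ax":0,"ay":0,"az":0,"dx":0.05,"dy":0.4,"dz":0,"gripper":15},{"ax":0,"ay":0,"az":0,"dx":0.05,"dy":0.4,"dz":0,"gripper":15},{"ax":0,"ay":0,"az":0,"dx":0,"dy":0,"dz":0,"gripper":15},{"ax":0,"ay":0,"az":0,"dx":0,"dy":0,"dz":-0.2,"gripper":15},{"ax":0,"ay":0,"az":0,"dx":0,"dy":0,"dz":-0.1,"gripper":15},{"ax":0,"ay":0,"az":0,"dx":0,"dy":0,"dz":0,"gripper":15}]'
```

```text
time: 12.05
eef_pos: [643.7, 161.4, 139.3]
ee_rot: [0.761, 0.648, -0.001, -0.0]
wrist_force: [-0.6, 0.6, -4.1]
opening: 24.9
finger_force: 30.0
```

```bash
python3 -m inch '[{"ax":0,"ay":0,"az":0,"dx":0.01,"dy":0.03,"dz":0,"gripper":15},{"ax":0,"ay":0,"az":0,"dx":0,"dy":0,"dz":-0.02,"gripper":15},{"ax":0,"ay":0,"az":0,"dx":0,"dy":0,"dz":-0.01,"gripper":15},{"ax":0,"ay":0,"az":0,"dx":0,"dy":0,"dz":-0.01,"gripper":15},{"ax":0,"ay":0,"az":0,"dx":0,"dy":0,"dz":0,"gripper":15},{"ax":0,"ay":0,"az":0,"dx":0,"dy":0,"dz":0,"gripper":15}]'
```

```text
time: 12.8
eef_pos: [644.7, 164.4, 138.0]
ee_rot: [0.761, 0.649, -0.0, -0.0]
wrist_force: [0.0, 0.3, -4.8]
opening: 24.7
finger_force: 30.0
```

```bash
python3 -m inch '[{"ax":0,"ay":0,"az":0,"dx":0,"dy":0,"dz":-0.01,"gripper":15},{"ax":0,"ay":0,"az":0,"dx":0,"dy":0,"dz":-0.01,"gripper":15},{"ax":0,"ay":0,"az":0,"dx":0,"dy":0,"dz":0,"gripper":15}]'
```

```text
time: 13.18
eef_pos: [645.0, 164.7, 137.4]
ee_rot: [0.761, 0.649, 0.0, 0.0]
wrist_force: [-0.2, 0.6, 1.9]
opening: 24.7
finger_force: 30.0
```

```bash
python3 -m inch '[{"ax":0,"ay":0,"az":0,"dx":0,"dy":0,"dz":0,"gripper":30},{"ax":0,"ay":0,"az":0,"dx":0,"dy":0,"dz":0,"gripper":65},{"ax":0,"ay":0,"az":0,"dx":0,"dy":0,"dz":0,"gripper":65},{"ax":0,"ay":0,"az":0,"dx":0,"dy":0,"dz":0.3,"gripper":65},{"ax":0,"ay":0,"az":0,"dx":0,"dy":0,"dz":0.9,"gripper":65},{"ax":0,"ay":0,"az":0,"dx":-0.13,"dy":-0.83,"dz":0,"gripper":65},{"ax":0,"ay":0,"az":0,"dx":-0.13,"dy":-0.83,"dz":0,"gripper":65},{"ax":0,"ay":0,"az":0,"dx":-0.13,"dy":-0.83,"dz":0,"gripper":65},{"ax":0,"ay":0,"az":0,"dx":-0.13,"dy":-0.83,"dz":0,"gripper":65},{"ax":0,"ay":0,"az":0,"dx":0,"dy":0,"dz":0,"gripper":65}]'; python3 -m inch '[{"ax":0,"ay":0,"az":0,"dx":0,"dy":0,"dz":0,"gripper":65}]'
```

```text
time: 14.42
eef_pos: [613.4, -40.6, 210.0]
ee_rot: [0.763, 0.646, -0.001, 0.001]
wrist_force: [-0.0, 1.0, -0.2]
opening: 64.7
finger_force: 0.0
time: 14.55
eef_pos: [613.8, -34.1, 209.9]
ee_rot: [0.761, 0.649, 0.001, 0.0]
wrist_force: [0.6, 0.9, -0.4]
opening: 65.2
finger_force: 0.0
```

Next I descend 97 mm to z=112.8, grip, and lift 20 mm.

```bash
python3 -m inch '[{"ax":0,"ay":0,"az":0,"dx":0,"dy":-0.02,"dz":-0.5,"gripper":65},{"ax":0,"ay":0,"az":0,"dx":0,"dy":0,"dz":-0.6,"gripper":65},{"ax":0,"ay":0,"az":0,"dx":0,"dy":0,"dz":-0.4,"gripper":65},{"ax":0,"ay":0,"az":0,"dx":0,"dy":0,"dz":-0.12,"gripper":65},{"ax":0,"ay":0,"az":0,"dx":0,"dy":0,"dz":0,"gripper":65},{"ax":0,"ay":0,"az":0,"dx":0,"dy":0,"dz":0,"gripper":15},{"ax":0,"ay":0,"az":0,"dx":0,"dy":0,"dz":0,"gripper":15},{"ax":0,"ay":0,"az":0,"dx":0,"dy":0,"dz":0,"gripper":15},{"ax":0,"ay":0,"az":0,"dx":0,"dy":0,"dz":0,"gripper":15},{"ax":0,"ay":0,"az":0,"dx":0,"dy":0,"dz":0,"gripper":15}]'
```

```text
time: 15.8
eef_pos: [613.4, -36.1, 111.6]
ee_rot: [0.761, 0.649, -0.0, -0.0]
wrist_force: [-0.7, 0.4, 1.5]
opening: 24.7
finger_force: 30.0
```

```bash
python3 -m inch '[{"ax":0,"ay":0,"az":0,"dx":0,"dy":0,"dz":0.15,"gripper":15},{"ax":0,"ay":0,"az":0,"dx":0,"dy":0,"dz":0.2,"gripper":15},{"ax":0,"ay":0,"az":0,"dx":0.07,"dy":0.42,"dz":0,"gripper":15},{"ax":0,"ay":0,"az":0,"dx":0.07,"dy":0.42,"dz":0,"gripper":15},{"ax":0,"ay":0,"az":0,"dx":0.07,"dy":0.42,"dz":0,"gripper":15},{"ax":0,"ay":0,"az":0,"dx":0.07,"dy":0.42,"dz":0,"gripper":15},{"ax":0,"ay":0,"az":0,"dx":0,"dy":0,"dz":0,"gripper":15},{"ax":0,"ay":0,"az":0,"dx":0,"dy":0,"dz":-0.2,"gripper":15},{"ax":0,"ay":0,"az":0,"dx":0,"dy":0,"dz":-0.1,"gripper":15},{"ax":0,"ay":0,"az":0,"dx":0,"dy":0,"dz":0,"gripper":15}]'; python3 -m inch '[{"ax":0,"ay":0,"az":0,"dx":0,"dy":0,"dz":0,"gripper":15}]'
```

```text
time: 17.05
eef_pos: [629.7, 63.7, 113.6]
ee_rot: [0.761, 0.648, -0.001, -0.0]
wrist_force: [0.2, 0.2, -2.6]
opening: 24.8
finger_force: 29.9
time: 17.18
eef_pos: [630.3, 64.4, 114.6]
ee_rot: [0.761, 0.649, -0.0, -0.0]
wrist_force: [0.4, -0.6, -2.3]
opening: 25.0
finger_force: 29.9
```

```bash
python3 -m inch '[{"ax":0,"ay":0,"az":0,"dx":0,"dy":0,"dz":-0.02,"gripper":15},{"ax":0,"ay":0,"az":0,"dx":0,"dy":0,"dz":-0.01,"gripper":15},{"ax":0,"ay":0,"az":0,"dx":0,"dy":0,"dz":-0.01,"gripper":15},{"ax":0,"ay":0,"az":0,"dx":0,"dy":0,"dz":-0.01,"gripper":15},{"ax":0,"ay":0,"az":0,"dx":0,"dy":0,"dz":0,"gripper":15},{"ax":0,"ay":0,"az":0,"dx":0,"dy":0,"dz":0,"gripper":15}]'
```

```text
time: 17.92
eef_pos: [630.3, 64.8, 111.6]
ee_rot: [0.761, 0.649, 0.0, 0.0]
wrist_force: [-0.4, -0.3, -2.4]
opening: 24.7
finger_force: 30.0
```

```bash
python3 -m inch '[{"ax":0,"ay":0,"az":0,"dx":0,"dy":0,"dz":-0.01,"gripper":15},{"ax":0,"ay":0,"az":0,"dx":0,"dy":0,"dz":0,"gripper":15}]'
```

```text
time: 18.18
eef_pos: [630.5, 64.9, 111.6]
ee_rot: [0.761, 0.649, 0.0, 0.0]
wrist_force: [-2.6, -0.2, 5.4]
opening: 24.8
finger_force: 30.0
```

```bash
python3 -m inch '[{"ax":0,"ay":0,"az":0,"dx":0,"dy":0,"dz":0,"gripper":30},{"ax":0,"ay":0,"az":0,"dx":0,"dy":0,"dz":0,"gripper":65},{"ax":0,"ay":0,"az":0,"dx":0,"dy":0,"dz":0,"gripper":65},{"ax":0,"ay":0,"az":0,"dx":0,"dy":0,"dz":0.4,"gripper":65},{"ax":0,"ay":0,"az":0,"dx":0,"dy":0,"dz":0.9,"gripper":65}]'; python3 -m inch '[{"ax":0,"ay":0,"az":0,"dx":-0.4,"dy":-0.6,"dz":0.3,"gripper":65},{"ax":0,"ay":0,"az":0,"dx":-0.4,"dy":-0.6,"dz":0,"gripper":65},{"ax":0,"ay":0,"az":0,"dx":-0.4,"dy":-0.6,"dz":0,"gripper":65},{"ax":0,"ay":0,"az":0,"dx":-0.4,"dy":-0.6,"dz":0,"gripper":65},{"ax":0,"ay":0,"az":0,"dx":-0.4,"dy":-0.6,"dz":0,"gripper":65},{"ax":0,"ay":0,"az":0,"dx":-0.4,"dy":-0.6,"dz":0,"gripper":65},{"ax":0,"ay":0,"az":0,"dx":-0.4,"dy":-0.6,"dz":0,"gripper":65},{"ax":0,"ay":0,"az":0,"dx":-0.4,"dy":-0.57,"dz":0,"gripper":65},{"ax":0,"ay":0,"az":0,"dx":0,"dy":0,"dz":0,"gripper":65},{"ax":0,"ay":0,"az":0,"dx":0,"dy":0,"dz":0,"gripper":65}]'
python3 - <<'E'
from h import *
s=get_state();c,i=snap('wrist','w5');print(s['eef_pos'],proj(c,(438.4,-221.2,105)),proj(c,(615.5,-34.5,18)))
snap('top','t5');a=cv2.imread('pics/w5.png');b=cv2.imread('pics/t5.png')
cv2.imwrite('pics/m5.png',np.hstack([a[120:,120:520],b[120:480,150:550]]))
E
```

```text
time: 18.8
eef_pos: [628.8, 64.2, 187.3]
ee_rot: [0.761, 0.649, -0.002, -0.002]
wrist_force: [1.5, -0.2, 0.3]
opening: 60.6
finger_force: 0.0
time: 20.05
eef_pos: [438.7, -220.9, 207.0]
ee_rot: [0.761, 0.649, 0.0, 0.0]
wrist_force: [-0.0, 0.4, -0.4]
opening: 65.1
finger_force: 0.0
[ 438.6532929  -220.92877018  207.04896246] [321.58992619 236.0359011 ] [515.70655629 -68.08411404]
```

View pics/m5.png

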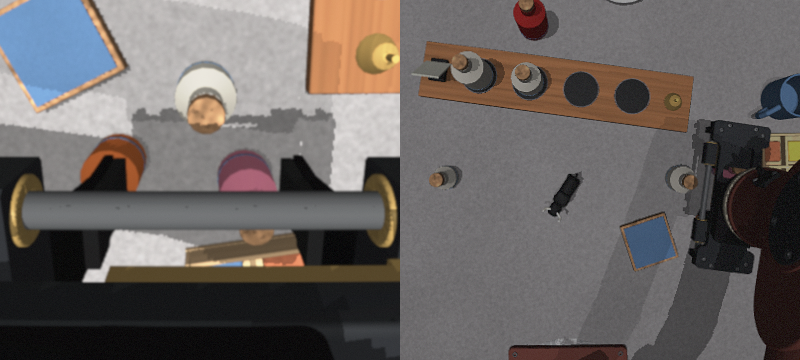

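Wrist view: bottle_3's cork is at full-pixel (327,228), within a few px of the prediction, and the orange and pink look-alikes are clear of the fingers. The top view shows bottle_1 and bottle_2 standing on a and b.

```bash
python3 -m inch '[{"ax":0,"ay":0,"az":0,"dx":0.02,"dy":0.02,"dz":-0.7,"gripper":65},{"ax":0,"ay":0,"az":0,"dx":0,"dy":0,"dz":-0.7,"gripper":65},{"ax":0,"ay":0,"az":0,"dx":0,"dy":0,"dz":-0.5,"gripper":65},{"ax":0,"ay":0,"az":0,"dx":0,"dy":0,"dz":-0.3,"gripper":65},{"ax":0,"ay":0,"az":0,"dx":0,"dy":0,"dz":0,"gripper":65},{"ax":0,"ay":0,"az":0,"dx":0,"dy":0,"dz":0,"gripper":15},{"ax":0,"ay":0,"az":0,"dx":0,"dy":0,"dz":0,"gripper":15},{"ax":0,"ay":0,"az":0,"dx":0,"dy":0,"dz":0,"gripper":15},{"ax":0,"ay":0,"az":0,"dx":0,"dy":0,"dz":0,"gripper":15},{"ax":0,"ay":0,"az":0,"dx":0,"dy":0,"dz":0,"gripper":15}]'
```

```text
time: 21.4
eef_pos: [439.6, -220.3, 75.1]
ee_rot: [0.761, 0.649, 0.0, 0.0]
wrist_force: [0.6, -1.0, -0.4]
opening: 24.8
finger_force: 30.0
```

```bash
python3 -m inch '[{"ax":0,"ay":0,"az":0,"dx":0,"dy":0,"dz":0.3,"gripper":15},{"ax":0,"ay":0,"az":0,"dx":0,"dy":0,"dz":0.5,"gripper":15},{"ax":0,"ay":0,"az":0,"dx":0.4,"dy":0.4,"dz":0,"gripper":15},{"ax":0,"ay":0,"az":0,"dx":0.5,"dy":0.5,"dz":0,"gripper":15},{"ax":0,"ay":0,"az":0,"dx":0.5,"dy":0.5,"dz":0,"gripper":15},{"ax":0,"ay":0,"az":0,"dx":0.5,"dy":0.5,"dz":0,"gripper":15},{"ax":0,"ay":0,"az":0,"dx":0.5,"dy":0.5,"dz":0,"gripper":15},{"ax":0,"ay":0,"az":0,"dx":0.53,"dy":0.7,"dz":0,"gripper":15},{"ax":0,"ay":0,"az":0,"dx":0,"dy":0,"dz":0,"gripper":15},{"ax":0,"ay":0,"az":0,"dx":0,"dy":0,"dz":0,"gripper":15}]'
```

```text
time: 22.65
eef_pos: [615.1, -34.4, 123.3]
ee_rot: [0.761, 0.649, -0.0, -0.0]
wrist_force: [-0.9, -0.8, -3.2]
opening: 24.8
finger_force: 30.0
```

```bash
python3 -m inch '[{"ax":0,"ay":0,"az":0,"dx":0,"dy":0,"dz":-0.25,"gripper":15},{"ax":0,"ay":0,"az":0,"dx":0,"dy":0,"dz":-0.15,"gripper":15},{"ax":0,"ay":0,"az":0,"dx":0,"dy":0,"dz":-0.04,"gripper":15},{"ax":0,"ay":0,"az":0,"dx":0,"dy":0,"dz":-0.03,"gripper":15},{"ax":0,"ay":0,"az":0,"dx":0,"dy":0,"dz":-0.01,"gripper":15},{"ax":0,"ay":0,"az":0,"dx":0,"dy":0,"dz":0,"gripper":15},{"ax":0,"ay":0,"az":0,"dx":0,"dy":0,"dz":0,"gripper":15}]'
```

```text
time: 23.52
eef_pos: [615.4, -34.2, 94.4]
ee_rot: [0.761, 0.649, 0.0, 0.0]
wrist_force: [0.5, 0.6, -2.8]
opening: 24.8
finger_force: 30.0
```

```bash
python3 -m inch '[{"ax":0,"ay":0,"az":0,"dx":0,"dy":0,"dz":-0.01,"gripper":15},{"ax":0,"ay":0,"az":0,"dx":0,"dy":0,"dz":-0.01,"gripper":15},{"ax":0,"ay":0,"az":0,"dx":0,"dy":0,"dz":0,"gripper":15}]'
```

```text
time: 23.9
eef_pos: [615.6, -34.0, 93.4]
ee_rot: [0.761, 0.649, 0.0, 0.0]
wrist_force: [-0.3, -0.3, 1.9]
opening: 25.0
finger_force: 30.0
```

```bash
python3 -m inch '[{"ax":0,"ay":0,"az":0,"dx":0,"dy":0,"dz":0,"gripper":30},{"ax":0,"ay":0,"az":0,"dx":0,"dy":0,"dz":0,"gripper":65},{"ax":0,"ay":0,"az":0,"dx":0,"dy":0,"dz":0,"gripper":65},{"ax":0,"ay":0,"az":0,"dx":0,"dy":0,"dz":0.4,"gripper":65},{"ax":0,"ay":0,"az":0,"dx":0,"dy":0,"dz":0.8,"gripper":65},{"ax":0,"ay":0,"az":0,"dx":0,"dy":0,"dz":0.7,"gripper":65}]'; python3 -m inch '[{"ax":0,"ay":0,"az":0,"dx":-0.4,"dy":0.63,"dz":0,"gripper":65},{"ax":0,"ay":0,"az":0,"dx":-0.4,"dy":0.63,"dz":0,"gripper":65},{"ax":0,"ay":0,"az":0,"dx":-0.4,"dy":0.63,"dz":0,"gripper":65},{"ax":0,"ay":0,"az":0,"dx":-0.4,"dy":0.63,"dz":0,"gripper":65},{"ax":0,"ay":0,"az":0,"dx":-0.4,"dy":0.63,"dz":0,"gripper":65},{"ax":0,"ay":0,"az":0,"dx":-0.4,"dy":0.63,"dz":0,"gripper":65},{"ax":0,"ay":0,"az":0,"dx":-0.4,"dy":0.63,"dz":0,"gripper":65},{"ax":0,"ay":0,"az":0,"dx":0,"dy":0,"dz":0,"gripper":65},{"ax":0,"ay":0,"az":0,"dx":0,"dy":0,"dz":0,"gripper":65}]'
python3 - <<'E'
from h import *
s=get_state();c,i=snap('wrist','w6');print(s['eef_pos'],proj(c,(446.1,231,80)))
snap('top','t6');a=cv2.imread('pics/w6.png');b=cv2.imread('pics/t6.png')
cv2.imwrite('pics/m6.png',np.hstack([a[120:,120:520],b[120:480,150:550]]))
E
```

```text
time: 24.65
eef_pos: [615.2, -34.2, 208.4]
ee_rot: [0.761, 0.649, 0.0, 0.0]
wrist_force: [0.7, -0.3, -0.2]
opening: 63.7
finger_force: 0.0
time: 25.78
eef_pos: [447.6, 229.8, 207.0]
ee_rot: [0.761, 0.649, -0.0, 0.0]
wrist_force: [0.4, 0.1, -0.4]
opening: 65.1
finger_force: 0.0
[447.61317889 229.82773198 206.95170367] [319.54704108 225.57160457]
```

View pics/m6.png

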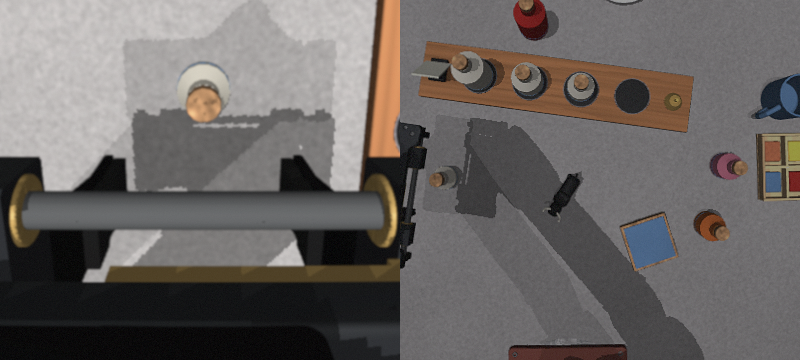

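Bottle_4's cork is at (323,225) against a prediction of (319.5,225.6), so it's aligned. Bottles 1–3 stand on a, b and c.

```bash
python3 -m inch '[{"ax":0,"ay":0,"az":0,"dx":-0.01,"dy":0.02,"dz":-0.75,"gripper":65},{"ax":0,"ay":0,"az":0,"dx":0,"dy":0,"dz":-0.8,"gripper":65},{"ax":0,"ay":0,"az":0,"dx":0,"dy":0,"dz":-0.6,"gripper":65},{"ax":0,"ay":0,"az":0,"dx":0,"dy":0,"dz":-0.4,"gripper":65},{"ax":0,"ay":0,"az":0,"dx":0,"dy":0,"dz":-0.07,"gripper":65},{"ax":0,"ay":0,"az":0,"dx":0,"dy":0,"dz":0,"gripper":65},{"ax":0,"ay":0,"az":0,"dx":0,"dy":0,"dz":0,"gripper":15},{"ax":0,"ay":0,"az":0,"dx":0,"dy":0,"dz":0,"gripper":15},{"ax":0,"ay":0,"az":0,"dx":0,"dy":0,"dz":0,"gripper":15},{"ax":0,"ay":0,"az":0,"dx":0,"dy":0,"dz":0,"gripper":15}]'; python3 -m inch '[{"ax":0,"ay":0,"az":0,"dx":0,"dy":0,"dz":0,"gripper":15},{"ax":0,"ay":0,"az":0,"dx":0,"dy":0,"dz":0,"gripper":15}]'
```

```text
time: 27.12
eef_pos: [446.8, 231.6, 49.9]
ee_rot: [0.761, 0.649, 0.0, 0.0]
wrist_force: [0.7, -1.0, 0.1]
opening: 32.9
finger_force: 0.0
time: 27.38
eef_pos: [446.7, 231.6, 49.7]
ee_rot: [0.761, 0.649, -0.0, -0.0]
wrist_force: [-0.3, -0.1, -1.0]
opening: 25.0
finger_force: 29.9
```

```bash
python3 -m inch '[{"ax":0,"ay":0,"az":0,"dx":0,"dy":0,"dz":0.35,"gripper":15},{"ax":0,"ay":0,"az":0,"dx":0,"dy":0,"dz":0.6,"gripper":15},{"ax":0,"ay":0,"az":0,"dx":0.1,"dy":-0.3,"dz":0.4,"gripper":15},{"ax":0,"ay":0,"az":0,"dx":0.1,"dy":-0.6,"dz":0,"gripper":15},{"ax":0,"ay":0,"az":0,"dx":0.1,"dy":-0.6,"dz":0,"gripper":15},{"ax":0,"ay":0,"az":0,"dx":0.1,"dy":-0.6,"dz":0,"gripper":15},{"ax":0,"ay":0,"az":0,"dx":0.1,"dy":-0.6,"dz":0,"gripper":15},{"ax":0,"ay":0,"az":0,"dx":0.1,"dy":-0.6,"dz":0,"gripper":15},{"ax":0,"ay":0,"az":0,"dx":0.1,"dy":-0.6,"dz":0,"gripper":15},{"ax":0,"ay":0,"az":0,"dx":0.1,"dy":-0.6,"dz":0,"gripper":15}]'; python3 -m inch '[{"ax":0,"ay":0,"az":0,"dx":0.1,"dy":-0.6,"dz":0,"gripper":15},{"ax":0,"ay":0,"az":0,"dx":0,"dy":-0.6,"dz":0,"gripper":15},{"ax":0,"ay":0,"az":0,"dx":0.2,"dy":-0.38,"dz":0,"gripper":15},{"ax":0,"ay":0,"az":0,"dx":0.5,"dy":0,"dz":0,"gripper":15},{"ax":0,"ay":0,"az":0,"dx":0.5,"dy":0,"dz":0,"gripper":15},{"ax":0,"ay":0,"az":0,"dx":0.45,"dy":0,"dz":0,"gripper":15},{"ax":0,"ay":0,"az":0,"dx":0,"dy":0,"dz":0,"gripper":15},{"ax":0,"ay":0,"az":0,"dx":0,"dy":0,"dz":0,"gripper":15}]'
```

```text
time: 28.62
eef_pos: [494.5, -39.5, 130.6]
ee_rot: [0.761, 0.649, -0.0, -0.0]
wrist_force: [0.2, 0.1, -2.5]
opening: 24.9
finger_force: 29.9
time: 29.62
eef_pos: [598.9, -133.0, 130.2]
ee_rot: [0.761, 0.649, -0.0, -0.001]
wrist_force: [-0.7, 0.6, -2.0]
opening: 24.9
finger_force: 29.9
```

```bash
python3 -m inch '[{"ax":0,"ay":0,"az":0,"dx":0.03,"dy":0,"dz":-0.4,"gripper":15},{"ax":0,"ay":0,"az":0,"dx":0,"dy":0,"dz":-0.35,"gripper":15},{"ax":0,"ay":0,"az":0,"dx":0,"dy":0,"dz":-0.15,"gripper":15},{"ax":0,"ay":0,"az":0,"dx":0,"dy":0,"dz":-0.06,"gripper":15},{"ax":0,"ay":0,"az":0,"dx":0,"dy":0,"dz":-0.04,"gripper":15},{"ax":0,"ay":0,"az":0,"dx":0,"dy":0,"dz":-0.02,"gripper":15},{"ax":0,"ay":0,"az":0,"dx":0,"dy":0,"dz":0,"gripper":15},{"ax":0,"ay":0,"az":0,"dx":0,"dy":0,"dz":0,"gripper":15}]'
```

```text
time: 30.62
eef_pos: [601.7, -133.2, 69.8]
ee_rot: [0.761, 0.649, 0.0, 0.0]
wrist_force: [-0.3, 0.5, -1.4]
opening: 24.6
finger_force: 29.9
```

```bash
python3 -m inch '[{"ax":0,"ay":0,"az":0,"dx":0,"dy":0,"dz":-0.02,"gripper":15},{"ax":0,"ay":0,"az":0,"dx":0,"dy":0,"dz":-0.01,"gripper":15},{"ax":0,"ay":0,"az":0,"dx":0,"dy":0,"dz":0,"gripper":15}]'
```

```text
time: 31.0
eef_pos: [601.5, -133.2, 67.8]
ee_rot: [0.761, 0.649, 0.0, -0.0]
wrist_force: [0.5, -0.8, -1.4]
opening: 25.0
finger_force: 29.9
```

```bash
python3 -m inch '[{"ax":0,"ay":0,"az":0,"dx":0,"dy":0,"dz":-0.01,"gripper":15},{"ax":0,"ay":0,"az":0,"dx":0,"dy":0,"dz":0,"gripper":15}]'
```

```text
time: 31.25
eef_pos: [601.8, -133.2, 67.7]
ee_rot: [0.761, 0.649, 0.0, 0.0]
wrist_force: [-1.3, 0.7, 4.4]
opening: 24.9
finger_force: 29.9
```

Contact. I release, rise, and back off so I can check.

```bash
python3 -m inch '[{"ax":0,"ay":0,"az":0,"dx":0,"dy":0,"dz":0,"gripper":30},{"ax":0,"ay":0,"az":0,"dx":0,"dy":0,"dz":0,"gripper":65},{"ax":0,"ay":0,"az":0,"dx":0,"dy":0,"dz":0,"gripper":65},{"ax":0,"ay":0,"az":0,"dx":0,"dy":0,"dz":0.4,"gripper":65},{"ax":0,"ay":0,"az":0,"dx":0,"dy":0,"dz":0.9,"gripper":65},{"ax":0,"ay":0,"az":0,"dx":0,"dy":0,"dz":0.9,"gripper":65},{"ax":0,"ay":0,"az":0,"dx":0,"dy":0,"dz":0.9,"gripper":65},{"ax":0,"ay":0,"az":0,"dx":-0.3,"dy":-0.8,"dz":0,"gripper":65},{"ax":0,"ay":0,"az":0,"dx":-0.3,"dy":-0.8,"dz":0,"gripper":65},{"ax":0,"ay":0,"az":0,"dx":-0.3,"dy":-0.8,"dz":0,"gripper":65}]'; python3 -m inch '[{"ax":0,"ay":0,"az":0,"dx":0,"dy":-0.8,"dz":0,"gripper":65},{"ax":0,"ay":0,"az":0,"dx":0,"dy":0,"dz":0,"gripper":65},{"ax":0,"ay":0,"az":0,"dx":0,"dy":0,"dz":0,"gripper":65}]';  python3 - <<'E'
from h import *
snap('scene','s7');snap('top','t7')
a=cv2.imread('pics/t7.png')[150:270,160:460];b=cv2.imread('pics/s7.png')[160:460,180:400]
o=np.zeros((600,800,3),'uint8');x=cv2.resize(a,(800,320),interpolation=2);o[:320]=x;o[320:,:205]=cv2.resize(b,(205,280));o[320:,220:594]=cv2.resize(cv2.imread('pics/t7.png'),(374,280));cv2.imwrite('pics/m7.png',o)
E
```

```text
time: 32.5
eef_pos: [546.8, -278.6, 253.3]
ee_rot: [0.761, 0.649, -0.0, 0.0]
wrist_force: [1.3, 0.4, -0.2]
opening: 65.0
finger_force: 0.0
time: 32.88
eef_pos: [547.7, -324.5, 252.9]
ee_rot: [0.761, 0.649, 0.0, -0.0]
wrist_force: [0.8, 0.6, -0.1]
opening: 64.9
finger_force: 0.0
```

View pics/m7.png

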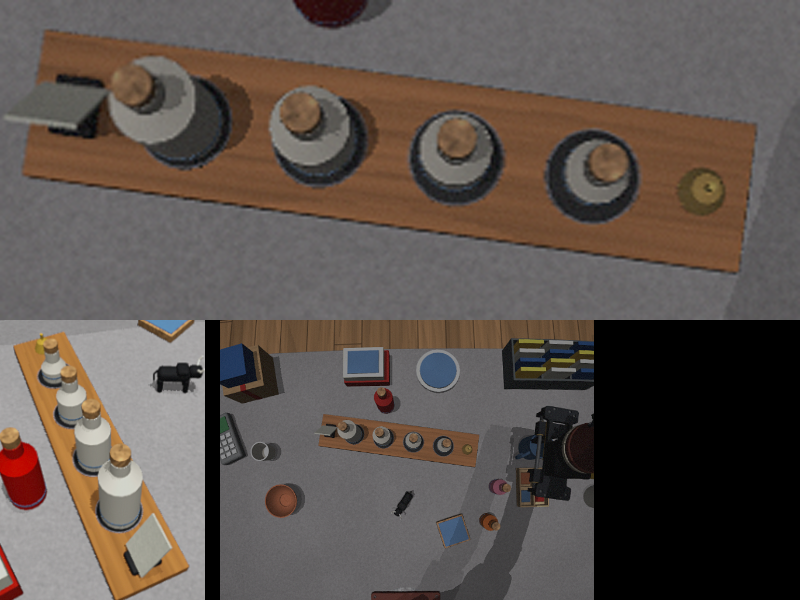

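The four bottles stand upright on their marks: tallest by the card at crop (165,100), then (315,130), (455,150) and (600,170), in descending order. The bull has not moved and the arm is clear.

```bash
python3 -c "
from cell import *
print(close_job())"
```

```text
the job is handed in; nothing more can be done
None
```

All four bottles are upright on their marks, tallest by the card down to shortest at the bell, with nothing dropped or knocked over and the bull untouched. The job was handed in at about 33 s of the 120 s allowed.

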